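Present a sample tube to the inspection camera

ROBOT

A 6-joint arm with a two-finger parallel gripper is mounted at the origin on a cart in front of the work surface, level with it; the furniture and walls round the work are solid. World frame = base frame: x ahead of the robot, y to its left, z up, the work surface at z = 0. Lengths are in m, angles in rad, forces in N, time in s.
With the tool pointing down it reaches from about 0.425 to 0.95 m from the base axis. Payload 3.5 kg.
Tool frame: the origin (TCP) lies between the finger pads; the fingertips stand 25 mm ahead of it and the grasp point (between the pads) lies 6 mm ahead of it (ctrl.finger_overhang is the distance from the TCP to the fingertips, in m); x points along the fingers, y is the direction in which the jaws open and shut, and the axes are right-handed (so a half turn about x gives the same grasp; the last joint's range is limited). The gripper opens to 85 mm and grips with 20 to 120 N. Pads are 22 mm wide; open, the fingers measure 114 mm over their backs; the gripper's body (76 mm by 85 mm) begins 54 mm behind the grasp point. The pads swing forward as they close: fully open they stand 13 mm farther back than shut.
Start: joints at [1.066, 0.286, 1.577, -0, 1.279, -0.15], TCP at [0.234, 0.633, 0.256] pointing down, gripper open.
Joint ranges: [-2.77, 2.77], [-0.9, 2.22], [0.21, 2.48], [-1.53, 4.67], [0.24, 2.81], [-2.84, 2.84]. Speed limits (rad/s): [2.79, 2.79, 3.14, 3.14, 3.14, 3.14].

INTERFACE

Orientations are given as a unit quaternion [x, y, z, w].
In Python, from plant import ctrl gives the robot as it stands.
- The arm moves only by the tool play_rows, never from a script. Its argument "targets" is a list of rows, each an object with "delta_pos": the shift along the world's x, y, z normalised to -1 to 1, where 1 is 1000 mm, a list of three; "delta_rot": the turn, a rotation vector about the world's x, y, z normalised to -1 to 1, where 1 is pi rad, a list of three; "claw": the finger opening in mm, from 0 to 85.4. In form: [{"delta_pos": [tx, ty, tz], "delta_rot": [wx, wy, wz], "claw": claw}, ...]. A call has 1 to 20 rows; each row is the pose to reach, as a shift and turn from the pose measured when the call began, turning the shorter way round; what a row does not reach only later rows make up. A row lasts 1/12 s, in which the tool goes at most 41.7 mm and 7.16 degrees, less where a joint would pass 70% of its speed; a pose out of reach is approached as far as the arm can. A call with a number of a shift or a turn outside -1 to 1 is refused whole. A call with a gripper value outside its range is refused whole. The fingers move at their own pace and stop on an object; "newtons" is the grip in N (left out, the last holds). Time passes only in rows, so rows that repeat a pose let the fingers close. It gives the time, the measured TCP pose, the force and the opening at its end, in the units of the state.
- ctrl.get_state(): the state, without advancing time (a new reading comes with each control period).
- ctrl.read_camera(name): name is "scene" or "top"; returns the picture (400x640x3 uint8, blue, green, red); there is no depth.
- ctrl.calibration(name): a dict with "fx", "fy", "cx", "cy" (pixels), "camera_from_world" (4x4, takes a point from world to camera coordinates). Camera axes: x right, y down, z forward; pixel columns grow to the right and rows downward; lengths in m; the calibration is good to about 2 mm. A picture is of the moment at which its call begins. calibration takes no time and is no camera call.
- ctrl.sign_off(): hands the job in, once; it reports no verdict.
The state is a dict: "time": time; "qpos": joint angles; "dq": joint speeds; "joint_efforts": joint torques, N m; "eef_pos": TCP position; "tcp_rot": TCP orientation; "contact_force": force on the tool from outside, world axes, zero at the start; "wrist_torque": the same for the moment, N m; "opening": opening from 0.0 (shut) to 1.0 (fully open).
Only numpy, scipy, OpenCV 4.12 (cv2) and the standard library are available. Lean on these libraries where they do the work, as an engineer would, in place of code of your own. Each camera call takes 0.05 s, during which the arm holds its last target. There are 200 camera calls.

TASK

Take the sample tube with the orange dot out of the blue rack and lower its rounded end through the eyelet of the inspection stand, from the upper side, so that the camera can look at it for cracks. Finish while holding it there in the air: in line with the tilted eyelet's axis, the rounded end level with the centre of the camera lens, and the tube and gripper touching nothing of the stand. Be gentle: do not push the stand's head out of its setting, and leave the other tubes, the dropper bottle and the eyepiece where they are.

Things in the scene. Friction and masses are not known exactly. Their poses are not given: they have to be found in the camera images.
- marked_tube: Sample tube to present: orange dot on the cap and orange band under it. 77 mm tall, body 12.8 mm across with rounded lower end, purple cap 15.6 mm across over its top 19 mm, about 11 g. Origin at the lower end, z along the tube to the cap. Starts upright in any of the three wells, lower end 15 mm and cap 73 to 92 mm above the desk; about 1 mm side play in the well.
- tube_end (a point): The middle of the marked tube's rounded lower end (its origin).
- cap_top (a point): The middle of the top of the marked tube's cap, 77 mm along the tube from the lower end.
- tube_b: Capped sample tube, 77 mm tall over all: clear round body 12.8 mm in diameter with a rounded lower end, purple cap 15.6 mm in diameter over its top 19 mm, 11 g. No orange mark: to be left in the rack. Origin at the lower end, z up.
- tube_c: Capped sample tube, 77 mm tall over all: clear round body 12.8 mm in diameter with a rounded lower end, purple cap 15.6 mm in diameter over its top 19 mm, 11 g. No orange mark: to be left in the rack. Origin at the lower end, z up.
- rack: Blue block rack fixed to the desk, 60 mm (x) by 160 mm (y) by 45 mm high plus a small tab on each end; origin at the centre of its underside. Three wells 15 mm wide and 30 mm deep in a row along its y axis at y = -45, 0 and +45 mm, one tube in each, in any order. Its x axis runs across the row; both sides across the row are free for fingers.
- stand: Inspection stand fixed to the desk. Base plate (90 x 90 x 12 mm) and column (16 mm thick) are 110 mm from the origin along its +x, roughly away from the robot. On the column, 200 mm up, a fork (40 mm wide, 214 mm high) holds the tilting head by stiff friction: an arm 14 mm wide, 8 mm thick, that slopes down 110 mm towards the stand's -x, with the eyelet at its end.
- eyelet (a point): Centre of the eyelet, a closed white ring at the end of the head: opening 24 mm, outside 40 mm, 8 mm thick (4 mm either side of this point), 142 to 184 mm above the desk. z: axis of the opening to its upper side, leaning 0.15 to 0.55 rad from vertical towards the stand's -x (towards the robot); x: along the arm to the knuckle 110 mm away; y level.
- lens (a point): Centre of the front of the camera lens (18 mm dark barrel) on a 30 x 28 x 28 mm black camera under the head's arm. In the eyelet's frame it lies at x = +45, z = -30 mm and looks along -x across the eyelet's axis: level with the lens means 30 mm below the eyelet's centre along that axis.
- dropper_bottle: Amber dropper bottle with a black bulb, 29 mm across and 102 mm high, origin at the centre of its underside: leave it alone.
- spare_eyepiece: Black microscope eyepiece, 39 mm across and 46 mm high, origin at the centre of its underside: leave it alone.
Things that resemble listed ones, but are neither listed nor needed, are in the scene too. There is more than one size of the stand; the one meant has the size given above.

How it is judged:
On the way, in this order (a step that is already met when the one before it is completed fails the run):
1. the marked tube is lifted out of the rack, its lower end clear above the rack's top (z of tube_end in the frame of rack above 0.055 m), for 0.1 s.
2. its lower end has passed down through the eyelet (z of tube_end in the frame of eyelet below -0.008 m and z of cap_top in the frame of eyelet above 0.02 m and x of tube_end in the frame of eyelet between -0.01 and 0.01 m and y of tube_end in the frame of eyelet between -0.01 and 0.01 m and x of cap_top in the frame of eyelet between -0.014 and 0.014 m and y of cap_top in the frame of eyelet between -0.014 and 0.014 m), for 0.1 s.
At the end, for the whole second after the job is handed in: Fingers hold the tube still through the eyelet from above: end 20-40 mm below the eyelet centre along its axis, within 10 mm of the axis in x and y (cap top 14 mm), in line within 0.17 rad, end 80 mm or more above the desk; tube and robot do not touch the stand, nor the tube the rack (all of step 2 and z of tube_end in the frame of eyelet between -0.04 and -0.02 m and angle between the z axis of marked_tube and the z axis of eyelet, either way round below 0.17 rad and contact force between the fingers and marked_tube above 0.5 N and contact force between each of marked_tube, the arm, the fingers and stand below 0.15 N and contact force between marked_tube and rack below 0.1 N and height (world z) of tube_end above 0.08 m and linear speed of marked_tube below 0.02 m/s); the arm keeps its last pose, push and grip.
It fails at once if the tube is pressed against the stand with more than 8 N (contact force between marked_tube and stand above 8 N).
It fails at once if the robot strikes the stand with more than 8 N (contact force between any of the arm, the fingers and stand above 8 N).
It fails at once if the head is pushed out of its setting (eyelet moved more than 5 mm) (distance of eyelet from where it was at the start of the episode above 0.005 m).
It fails at once if another tube is moved more than 12 mm (distance of any of tube_b, tube_c from where it was at the start of the episode above 0.012 m).
It fails at once if the dropper bottle or the eyepiece is moved more than 15 mm or tipped (distance of any of dropper_bottle, spare_eyepiece from where it was at the start of the episode above 0.015 m or angle between any of dropper_bottle, spare_eyepiece's own z axis and vertical above 0.3 rad).
It also fails if it takes over 32 s, if anything falls off the work surface, if the arm or the gripper's body presses on something with over 40 N, if the wrist force passes 120 N, or if a joint passes its speed limit or range.

## Working session

There is one attempt and no reset: what is moved stays moved. The work goes in short steps, Python scripts to look and compute and a tool call to move; the robot and the scene stay as the last step left them, time stands still between calls to the robot, and variables do not carry over. Pictures are saved under pics/ and viewed, about 8 in all and at most 12, crops included, and the job is handed in when it is done.

Besides the shell and the picture viewer there is one more tool, called after "Call:" by a JSON object that holds its "method" and its "body", one argument or row to a line. play_rows: Moves the arm, as the interface text tells. Its arguments: {"type":"object","properties":{"targets":{"type":"array"},"newtons":{"type":"number"}},"required":["targets"]}

```bash
mkdir -p pics
python3 - <<'E'
from plant import ctrl
import cv2
print(ctrl.get_state())
for n in("scene","top"):
    cv2.imwrite(f"pics/{n}0.png",ctrl.read_camera(n)); print(n,ctrl.calibration(n))
E
```

```text
{'time': 0.0, 'qpos': array([ 1.06603015e+00,  2.87162017e-01,  1.57816944e+00, -1.03842038e-05,
        1.27860461e+00, -1.50005348e-01]), 'dq': array([-0.00164229,  0.00142335,  0.00094787, -0.00045061, -0.00114173,
        0.00157466]), 'joint_efforts': array([-7.73835800e-04, -4.05971074e+01, -2.92628253e+01, -7.97999405e-05,
        5.75276950e-03,  5.26286588e-07]), 'eef_pos': array([0.23415779, 0.63244709, 0.25495364]), 'tcp_rot': array([ 0.12398342,  0.69627459, -0.12555471,  0.69574839]), 'contact_force': array([ 0.54400787, -0.05114203, -0.35062116]), 'wrist_torque': array([ 0.02520834, -0.00957207,  0.00241451]), 'opening': 0.9986398659332401}
scene {'fx': 445.1193907741138, 'fy': 445.1193907741138, 'cx': 320.4606358411069, 'cy': 192.8479227792125, 'camera_from_world': array([[ 0.90137184, -0.43284265,  0.01326824, -0.4823026 ],
       [-0.23253448, -0.50963341, -0.8283728 ,  0.21070343],
       [ 0.36531702,  0.74358659, -0.56002005,  0.99734866],
       [ 0.        ,  0.        ,  0.        ,  1.        ]])}
top {'fx': 428.7741690742263, 'fy': 428.7741690742263, 'cx': 318.72587914097534, 'cy': 192.59727351026615, 'camera_from_world': array([[ 0.01039276, -0.99941738,  0.03250975, -0.07144901],
       [-0.98243174, -0.01626361, -0.18591228,  0.50604572],
       [ 0.18633269, -0.03000647, -0.98202838,  0.99473302],
       [ 0.        ,  0.        ,  0.        ,  1.        ]])}
```

View pics/scene0.png

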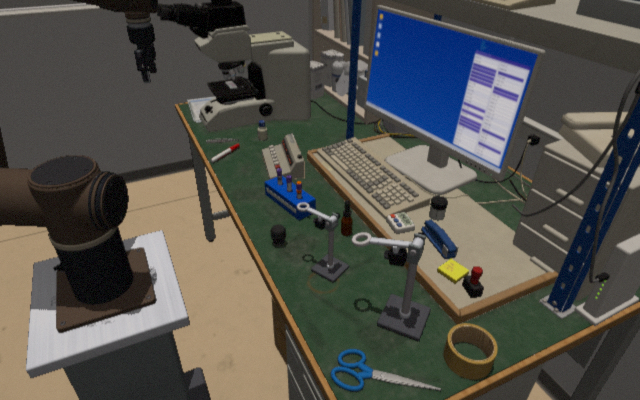

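View pics/top0.png

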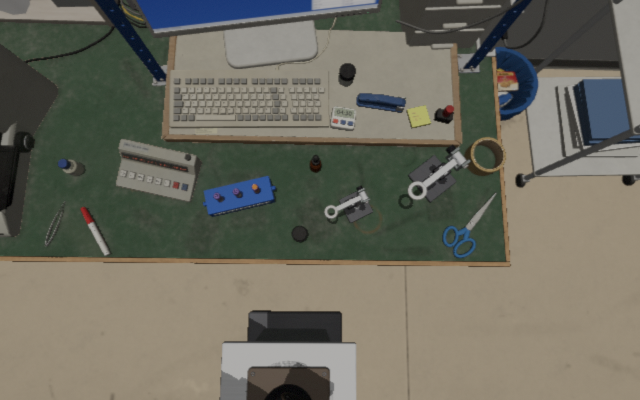

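The scene view shows the rack at about (290,195), a small stand at (328,240) and a large one at (405,280). The top view shows the rack at (240,196), the small stand's ring at (332,212) and the large stand's ring at (418,191). I'll enlarge both regions.

Run:
```python
import cv2,numpy as np
t=cv2.imread("pics/top0.png");s=cv2.imread("pics/scene0.png")
def crop(im,x,y,w,h,k):return cv2.resize(im[y:y+h,x:x+w],None,fx=k,fy=k,interpolation=cv2.INTER_CUBIC)
# 400x300 panels
a=np.hstack([crop(t,200,165,80,60,5),crop(t,400,140,80,60,5)])
b=np.hstack([crop(s,255,155,80,60,5),crop(s,350,220,80,60,5)])
cv2.imwrite("pics/c0.png",np.vstack([a,b]))
```

```text
(no output)
```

View pics/c0.png

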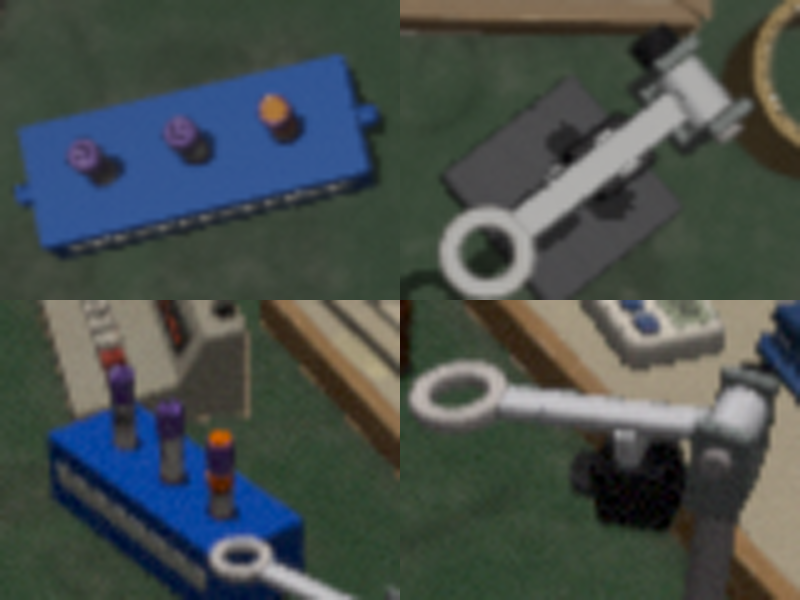

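```bash
cat > h.py <<'E'
import numpy as np
from plant import ctrl
from scipy.optimize import least_squares
C={n:ctrl.calibration(n) for n in("scene","top")}
def proj(n,p):
    c=C[n];p=np.atleast_2d(p);q=p@c["camera_from_world"][:3,:3].T+c["camera_from_world"][:3,3]
    return np.c_[c["fx"]*q[:,0]/q[:,2]+c["cx"],c["fy"]*q[:,1]/q[:,2]+c["cy"]]
def tri(obs,z=None):  # obs: [(cam,(u,v))]
    f=lambda p:np.concatenate([proj(n,np.r_[p[:2],z if z is not None else p[2]])[0]-uv for n,uv in obs])
    r=least_squares(f,[.5,0,.1] if z is None else [.5,0]);return r.x,r.fun
def frame(p):  # x,y,yaw,lean -> eyelet pos, R
    x,y,yaw,L=p;X=np.array([np.cos(yaw)*np.cos(L),np.sin(yaw)*np.cos(L),np.sin(L)])
    Y=np.array([-np.sin(yaw),np.cos(yaw),0]);Z=np.cross(X,Y)
    return np.array([x,y,.2-.11*np.sin(L)]),np.c_[X,Y,Z]
E
python3 - <<'E'
from h import *
np.set_printoptions(precision=4,suppress=True)
for a in [((254.2,186.),(298.6,182)),((235.6,191),(288.6,175.6)),((216.2,195.6),(278.8,168.6))]:
    o=[("top",a[0]),("scene",a[1])];print("cap",*tri(o),*tri(o,.092), tri(o[:1],.092)[0])
er=[("top",(417.2,190)),("scene",(361.4,238.6))]
kn=[("top",(460.6,157.6)),("scene",(417.6,240.6))]
print("ring",*tri(er));print("kn",*tri(kn))
print("base",tri([("top",(432,178.2))],.012)[0])
def f(p):
    e,R=frame(p);k=e+R[:,0]*.11;l=e+R@[.045,0,-.03]
    return np.concatenate([(proj(n,e)[0]-uv) for n,uv in er]+[(proj(n,k)[0]-uv)*.5 for n,uv in kn]+[.5*(proj("scene",l)[0]-(386.2,253.6))])
e=tri(er)[0];k=tri(kn)[0]
r=least_squares(f,[e[0],e[1],np.arctan2(k[1]-e[1],k[0]-e[0]),.3]);print(r.x,r.fun);print(*frame(r.x))
E
```

```text
cap [0.5111 0.087  0.0927] [-0.0765  0.2393  0.2846 -0.0585] [0.5113 0.0873] [-0.154   0.2244  0.3098  0.1049] [0.5119 0.087 ]
cap [0.4991 0.1295 0.092 ] [-0.0329  0.106   0.1294 -0.0248] [0.4991 0.1295] [-0.0285  0.1069  0.1279 -0.0347] [0.4993 0.1294]
cap [0.4873 0.1732 0.0934] [-0.0295  0.0979  0.1227 -0.022 ] [0.4876 0.1738] [-0.1598  0.0712  0.1677  0.285 ] [0.4878 0.1735]
ring [ 0.4916 -0.2724  0.1754] [-0.0886  0.2405  0.2264 -0.0626]
kn [ 0.5569 -0.3576  0.212 ] [ 0.2207 -0.5242 -0.471   0.1662]
base [ 0.5562 -0.3554]
[ 0.4919 -0.2728 -0.8732  0.2257] [ 0.0893  0.1182  0.4507  0.0268 -1.5484 -0.3935 -0.2398  1.8621 -0.3053
 -0.1389]
[ 0.4919 -0.2728  0.1754] [[ 0.6261  0.7664 -0.1438]
 [-0.7469  0.6424  0.1715]
 [ 0.2238  0.      0.9746]]
```

Ring, knuckle, base and lens agree: eyelet at about (0.492, -0.273, 0.175), lean about 0.226. The marked tube is in the rack's -y end well at about (0.5113, 0.087). Next I'll work out the first move.

```bash
cat >> h.py <<'E'
from scipy.spatial.transform import Rotation as Ro
def tool(axis,jaw):  # tool x along axis, y near +-jaw
    x=np.array(axis)/np.linalg.norm(axis);y=jaw-x*np.dot(jaw,x);y/=np.linalg.norm(y);return np.c_[x,y,np.cross(x,y)]
def delta(pos,R,off=(0,0,0)):
    s=ctrl.get_state();R0=Ro.from_quat(s["tcp_rot"]).as_matrix()
    print("tcp",s["eef_pos"].round(4),"tool x",R0[:,0].round(4),"y",R0[:,1].round(4),"q",s["qpos"].round(3),"t",s["time"],"open",s["opening"])
    w=Ro.from_matrix(R@R0.T).as_rotvec()/np.pi
    print("dpos",(np.array(pos)-s["eef_pos"]).round(4),"drot",w.round(4))
JAW=np.array([.9646,.264,0])
E
python3 - <<'E'
from h import *
for s in(1,-1):delta([.5113,.087,.19],tool([0,0,-1],s*JAW))
E
```

```text
tcp [0.2342 0.6325 0.2551] tool x [-0.0011 -0.0019 -1.    ] y [ 0.3474  0.9377 -0.0021] q [ 1.066  0.287  1.578  0.     1.279 -0.15 ] t 0.1 open 0.9996176184466742
dpos [ 0.2771 -0.5455 -0.0651] drot [ 0.0004 -0.0006 -0.302 ]
tcp [0.2342 0.6325 0.2551] tool x [-0.0011 -0.0019 -1.    ] y [ 0.3474  0.9377 -0.0021] q [ 1.066  0.287  1.578  0.     1.279 -0.15 ] t 0.1 open 0.9996176184466742
dpos [ 0.2771 -0.5455 -0.0651] drot [7.00e-04 5.00e-04 6.98e-01]
```

Call:
{"method": "play_rows", "body": {
  "targets": [
    {"delta_pos": [0.02, -0.04, 0], "delta_rot": [0, 0, -0.02], "claw": 50},
    {"delta_pos": [0.04, -0.08, 0], "delta_rot": [0, 0, -0.04], "claw": 50},
    {"delta_pos": [0.06, -0.116, 0], "delta_rot": [0, 0, -0.065], "claw": 50},
    {"delta_pos": [0.08, -0.152, 0], "delta_rot": [0, 0, -0.09], "claw": 50},
    {"delta_pos": [0.098, -0.188, 0], "delta_rot": [0, 0, -0.11], "claw": 50},
    {"delta_pos": [0.116, -0.224, 0], "delta_rot": [0, 0, -0.13], "claw": 50},
    {"delta_pos": [0.134, -0.26, 0], "delta_rot": [0, 0, -0.15], "claw": 50},
    {"delta_pos": [0.152, -0.296, 0], "delta_rot": [0, 0, -0.17], "claw": 50},
    {"delta_pos": [0.17, -0.332, 0], "delta_rot": [0, 0, -0.19], "claw": 50},
    {"delta_pos": [0.188, -0.368, 0], "delta_rot": [0, 0, -0.21], "claw": 50},
    {"delta_pos": [0.206, -0.404, -0.01], "delta_rot": [0, 0, -0.23], "claw": 50},
    {"delta_pos": [0.224, -0.44, -0.02], "delta_rot": [0, 0, -0.25], "claw": 50},
    {"delta_pos": [0.242, -0.476, -0.03], "delta_rot": [0, 0, -0.27], "claw": 50},
    {"delta_pos": [0.257, -0.506, -0.04], "delta_rot": [0, 0, -0.285], "claw": 50},
    {"delta_pos": [0.268, -0.528, -0.05], "delta_rot": [0, 0, -0.295], "claw": 50},
    {"delta_pos": [0.275, -0.54, -0.06], "delta_rot": [0, 0, -0.302], "claw": 50},
    {"delta_pos": [0.277, -0.5455, -0.065], "delta_rot": [0, 0, -0.302], "claw": 50},
    {"delta_pos": [0.277, -0.5455, -0.065], "delta_rot": [0, 0, -0.302], "claw": 50},
    {"delta_pos": [0.277, -0.5455, -0.065], "delta_rot": [0, 0, -0.302], "claw": 50}
  ],
  "newtons": 25
}}

```text
time: 1.68
eef_pos: [0.5106, 0.0878, 0.1896]
tcp_rot: [0.428, 0.563, -0.429, 0.561]
contact_force: [0.7, 0.7, -0.1]
opening: 0.587
```

Run:
```python
from h import *
import cv2
s=ctrl.read_camera("scene");t=ctrl.read_camera("top")
def crop(im,x,y,w,h,k):return cv2.resize(im[y:y+h,x:x+w],None,fx=k,fy=k,interpolation=cv2.INTER_CUBIC)
cv2.imwrite("pics/c1.png",np.hstack([crop(s,240,100,100,130,4),crop(t,200,130,100,130,4)]))
delta([.5113,.087,.089],tool([0,0,-1],JAW))
R=Ro.from_quat(ctrl.get_state()["tcp_rot"]).as_matrix()
print("grasp pt px",proj("scene",ctrl.get_state()["eef_pos"]+.006*R[:,0]))
```

```text
tcp [0.511  0.0883 0.1906] tool x [-1.5e-03  1.0e-04 -1.0e+00] y [ 0.964   0.266  -0.0014] q [-0.025  0.007  2.016  0.     1.121 -0.294] t 1.7833 open 0.5808096722531102
dpos [ 0.0003 -0.0013 -0.1016] drot [-0.     -0.0005 -0.0007]
grasp pt px [[298.14378274 151.68885804]]
```

View pics/c1.png

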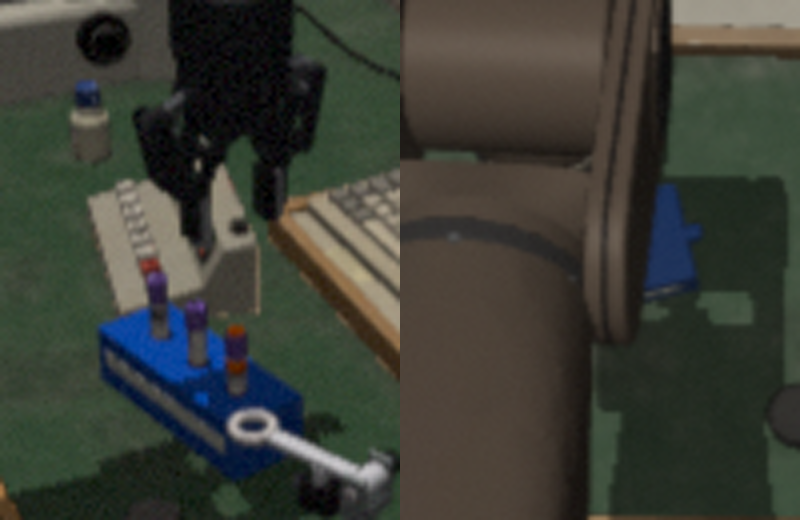

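The open fingers straddle the marked tube at about (236,340) in the crop, with the row direction free. I'll descend and close.

Call:
{"method": "play_rows", "body": {
  "targets": [
    {"delta_pos": [0, 0, -0.02], "delta_rot": [0, 0, 0], "claw": 50},
    {"delta_pos": [0, -0.001, -0.045], "delta_rot": [0, 0, 0], "claw": 50},
    {"delta_pos": [0, -0.001, -0.07], "delta_rot": [0, 0, 0], "claw": 50},
    {"delta_pos": [0, -0.001, -0.09], "delta_rot": [0, 0, 0], "claw": 50},
    {"delta_pos": [0, -0.001, -0.1], "delta_rot": [0, 0, 0], "claw": 40},
    {"delta_pos": [0, -0.001, -0.101], "delta_rot": [0, 0, 0], "claw": 30},
    {"delta_pos": [0, -0.001, -0.101], "delta_rot": [0, 0, 0], "claw": 22},
    {"delta_pos": [0, -0.001, -0.101], "delta_rot": [0, 0, 0], "claw": 14},
    {"delta_pos": [0, -0.001, -0.101], "delta_rot": [0, 0, 0], "claw": 10},
    {"delta_pos": [0, -0.001, -0.101], "delta_rot": [0, 0, 0], "claw": 8},
    {"delta_pos": [0, -0.001, -0.101], "delta_rot": [0, 0, 0], "claw": 8},
    {"delta_pos": [0, -0.001, -0.101], "delta_rot": [0, 0, 0], "claw": 8},
    {"delta_pos": [0, -0.001, -0.101], "delta_rot": [0, 0, 0], "claw": 8}
  ],
  "newtons": 25
}}

```text
time: 2.87
eef_pos: [0.5117, 0.0873, 0.0907]
tcp_rot: [0.428, 0.563, -0.428, 0.563]
contact_force: [-1.8, -0.5, 5.0]
opening: 0.172
```

Call:
{"method": "play_rows", "body": {
  "targets": [
    {"delta_pos": [0, 0, 0.003], "delta_rot": [0, 0, 0], "claw": 8},
    {"delta_pos": [0, 0, 0.01], "delta_rot": [0, 0, 0], "claw": 8},
    {"delta_pos": [0, 0, 0.025], "delta_rot": [0, 0, 0], "claw": 8},
    {"delta_pos": [0, 0, 0.045], "delta_rot": [0, 0, 0], "claw": 8},
    {"delta_pos": [0, 0, 0.07], "delta_rot": [0, 0, 0], "claw": 8},
    {"delta_pos": [0, 0, 0.1], "delta_rot": [0, 0, 0], "claw": 8},
    {"delta_pos": [0, 0, 0.13], "delta_rot": [0, 0, 0], "claw": 8},
    {"delta_pos": [0, 0, 0.16], "delta_rot": [0, 0, 0], "claw": 8},
    {"delta_pos": [0, 0, 0.19], "delta_rot": [0, 0, 0], "claw": 8},
    {"delta_pos": [0, 0, 0.215], "delta_rot": [0, 0, 0], "claw": 8},
    {"delta_pos": [0, 0, 0.235], "delta_rot": [0, 0, 0], "claw": 8},
    {"delta_pos": [0, 0, 0.245], "delta_rot": [0, 0, 0], "claw": 8},
    {"delta_pos": [0, 0, 0.25], "delta_rot": [0, 0, 0], "claw": 8},
    {"delta_pos": [0, 0, 0.25], "delta_rot": [0, 0, 0], "claw": 8}
  ]
}}

```text
time: 4.03
eef_pos: [0.5119, 0.0872, 0.3415]
tcp_rot: [0.429, 0.562, -0.428, 0.563]
contact_force: [0.3, 1.5, -1.2]
opening: 0.173
```

Run:
```python
from h import *
import cv2
s=ctrl.read_camera("scene")
def crop(im,x,y,w,h,k):return cv2.resize(im[y:y+h,x:x+w],None,fx=k,fy=k,interpolation=cv2.INTER_CUBIC)
cv2.imwrite("pics/c2.png",crop(s,250,60,100,130,5)[:600])
st=ctrl.get_state();R=Ro.from_quat(st["tcp_rot"]).as_matrix()
print("pred end px",proj("scene",st["eef_pos"]+.0757*R[:,0]),"top",proj("scene",st["eef_pos"]-.0013*R[:,0]))
e,Re=frame([.4919,-.2725,-.885,.226])
a=Re[:,2];print("axis",a)
axis=[0,0,1]
M=Ro.align_vectors([a],[[0,0,1]])[0].as_matrix()
delta(e+a*(.06+.0757),M@tool([0,0,-1],JAW))
```

```text
pred end px [[298.00619999 123.45233791]] top [[297.54075576  93.78388295]]
axis [-0.14190817  0.17341968  0.97457051]
tcp [0.5115 0.0872 0.34  ] tool x [-6.e-04  1.e-04 -1.e+00] y [ 9.640e-01  2.659e-01 -6.000e-04] q [-0.027 -0.117  1.856  0.     1.404 -0.296] t 4.0833 open 0.17023217661783618
dpos [-0.0389 -0.3362 -0.0324] drot [-0.0557 -0.0458 -0.0006]
```

View pics/c2.png

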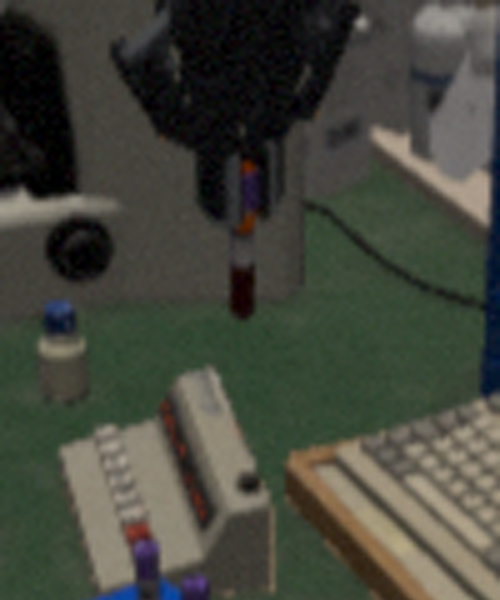

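The tube is held upright in the fingers. Its end is at (298,123), as predicted, so the offset from TCP to end is 75.7 mm. I'll move over to the eyelet's axis, tilting on the way.

Call:
{"method": "play_rows", "body": {
  "targets": [
    {"delta_pos": [-0.001, -0.01, 0], "delta_rot": [-0.001, -0.001, 0], "claw": 8},
    {"delta_pos": [-0.003, -0.03, 0], "delta_rot": [-0.005, -0.004, 0], "claw": 8},
    {"delta_pos": [-0.006, -0.055, 0], "delta_rot": [-0.009, -0.008, 0], "claw": 8},
    {"delta_pos": [-0.01, -0.085, 0], "delta_rot": [-0.014, -0.012, 0], "claw": 8},
    {"delta_pos": [-0.014, -0.115, 0], "delta_rot": [-0.019, -0.016, 0], "claw": 8},
    {"delta_pos": [-0.018, -0.145, 0], "delta_rot": [-0.024, -0.02, 0], "claw": 8},
    {"delta_pos": [-0.022, -0.175, -0.002], "delta_rot": [-0.029, -0.024, 0], "claw": 8},
    {"delta_pos": [-0.026, -0.205, -0.005], "delta_rot": [-0.034, -0.028, 0], "claw": 8},
    {"delta_pos": [-0.029, -0.235, -0.008], "delta_rot": [-0.039, -0.032, 0], "claw": 8},
    {"delta_pos": [-0.032, -0.265, -0.012], "delta_rot": [-0.044, -0.036, 0], "claw": 8},
    {"delta_pos": [-0.035, -0.29, -0.017], "delta_rot": [-0.049, -0.04, 0], "claw": 8},
    {"delta_pos": [-0.037, -0.312, -0.022], "delta_rot": [-0.053, -0.043, 0], "claw": 8},
    {"delta_pos": [-0.038, -0.327, -0.027], "delta_rot": [-0.055, -0.045, 0], "claw": 8},
    {"delta_pos": [-0.039, -0.334, -0.03], "delta_rot": [-0.056, -0.046, 0], "claw": 8},
    {"delta_pos": [-0.039, -0.336, -0.032], "delta_rot": [-0.056, -0.046, 0], "claw": 8},
    {"delta_pos": [-0.039, -0.336, -0.032], "delta_rot": [-0.056, -0.046, 0], "claw": 8},
    {"delta_pos": [-0.039, -0.336, -0.032], "delta_rot": [-0.056, -0.046, 0], "claw": 8}
  ]
}}

```text
time: 5.5
eef_pos: [0.4724, -0.2482, 0.3075]
tcp_rot: [0.407, 0.482, -0.444, 0.637]
contact_force: [0.0, -0.3, 0.3]
opening: 0.173
```

Run:
```python
from h import *
import cv2
s=ctrl.read_camera("scene");t=ctrl.read_camera("top")
def crop(im,x,y,w,h,k):return cv2.resize(im[y:y+h,x:x+w],None,fx=k,fy=k,interpolation=cv2.INTER_CUBIC)
cv2.imwrite("pics/c3.png",np.hstack([crop(s,330,160,100,120,5)[:600],crop(t,380,150,60,120,5)[:600]]))
st=ctrl.get_state();R=Ro.from_quat(st["tcp_rot"]).as_matrix()
print("pred end px",[proj(n,st["eef_pos"]+.0757*R[:,0]) for n in("scene","top")])
e,Re=frame([.4919,-.2725,-.885,.226])
a=Re[:,2];print("tool z vs axis",R[:,0]@a, "end in eyelet",Re.T@(st["eef_pos"]+.0757*R[:,0]-e))
M=Ro.align_vectors([a],[[0,0,1]])[0].as_matrix()
delta(e+a*(-.03+.0757),M@tool([0,0,-1],JAW))
```

```text
pred end px [array([[357.08093961, 212.33060402]]), array([[419.3080866 , 188.41389483]])]
tool z vs axis -0.9999990282524962 end in eyelet [-0.00034579  0.00070514  0.06077486]
tcp [ 0.4728 -0.2481  0.3083] tool x [ 0.143  -0.1742 -0.9743] y [0.9571 0.275  0.0914] q [-0.651 -0.172  1.971 -0.058  1.121 -0.902] t 5.6 open 0.1669691929841924
dpos [ 0.0126 -0.0165 -0.0884] drot [ 0.0004  0.0002 -0.001 ]
```

View pics/c3.png

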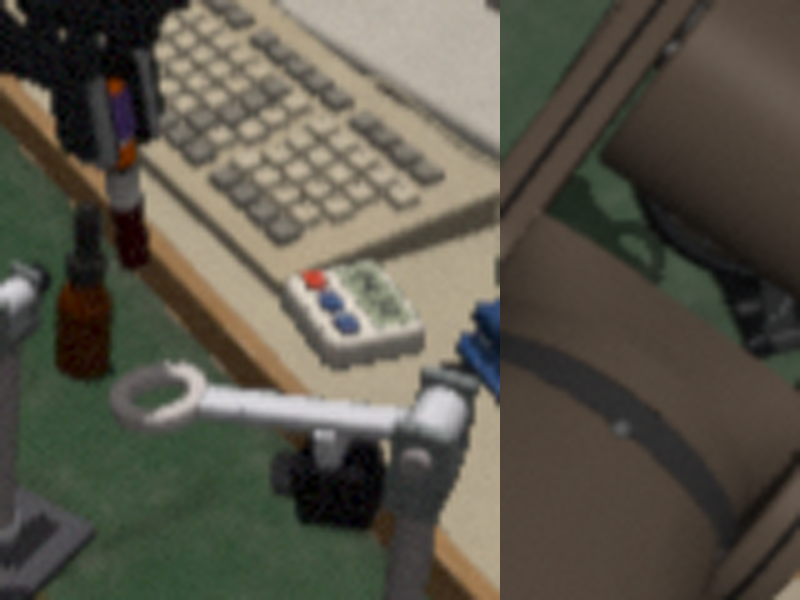

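The tube end is at (356.6, 212.7) against (357.1, 212.3) predicted, and it lines up with the ring centre at (361.3, 238.8). I'll lower it to just above the ring and check again.

Call:
{"method": "play_rows", "body": {
  "targets": [
    {"delta_pos": [0.001, -0.001, -0.006], "delta_rot": [0, 0, 0], "claw": 8},
    {"delta_pos": [0.002, -0.003, -0.014], "delta_rot": [0, 0, 0], "claw": 8},
    {"delta_pos": [0.003, -0.004, -0.022], "delta_rot": [0, 0, 0], "claw": 8},
    {"delta_pos": [0.004, -0.006, -0.03], "delta_rot": [0, 0, 0], "claw": 8},
    {"delta_pos": [0.005, -0.007, -0.038], "delta_rot": [0, 0, 0], "claw": 8},
    {"delta_pos": [0.006, -0.008, -0.044], "delta_rot": [0, 0, 0], "claw": 8},
    {"delta_pos": [0.0068, -0.009, -0.048], "delta_rot": [0, 0, 0], "claw": 8},
    {"delta_pos": [0.0068, -0.009, -0.048], "delta_rot": [0, 0, 0], "claw": 8},
    {"delta_pos": [0.0068, -0.009, -0.048], "delta_rot": [0, 0, 0], "claw": 8}
  ]
}}

```text
time: 6.35
eef_pos: [0.4796, -0.2572, 0.26]
tcp_rot: [0.407, 0.481, -0.444, 0.637]
contact_force: [0.0, 0.2, -0.3]
opening: 0.172
```

```bash
cat > chk.py <<'E'
from h import *
import cv2,sys
s=ctrl.read_camera("scene")
cv2.imwrite(sys.argv[1],cv2.resize(s[190:260,335:435],None,fx=8,fy=8,interpolation=cv2.INTER_CUBIC))
st=ctrl.get_state();R=Ro.from_quat(st["tcp_rot"]).as_matrix()
end=st["eef_pos"]+.0757*R[:,0]
e,Re=frame([.4919,-.2725,-.885,.226]);a=Re[:,2]
cr=lambda p:((proj("scene",p)+.5-[335,190])*8).round(0)
print("F",st["contact_force"],"end in eyelet",Re.T@(end-e),"end crop",cr(end),"eyelet crop",cr(e))
M=Ro.align_vectors([a],[[0,0,1]])[0].as_matrix()
delta(e+a*(-.03+.0757),M@tool([0,0,-1],JAW))
E
python3 chk.py pics/c4.png
```

```text
F [-0.15533723  0.65100827  0.01324526] end in eyelet [0.00019647 0.00028438 0.01166164] end crop [[212. 353.]] eyelet crop [[218. 392.]]
tcp [ 0.4797 -0.2572  0.2605] tool x [ 0.1434 -0.1744 -0.9742] y [0.9571 0.275  0.0916] q [-0.658 -0.11   2.005 -0.059  1.026 -0.903] t 6.4 open 0.1672884793688413
dpos [ 0.0057 -0.0073 -0.0406] drot [ 0.0005  0.0003 -0.0009]
```

View pics/c4.png

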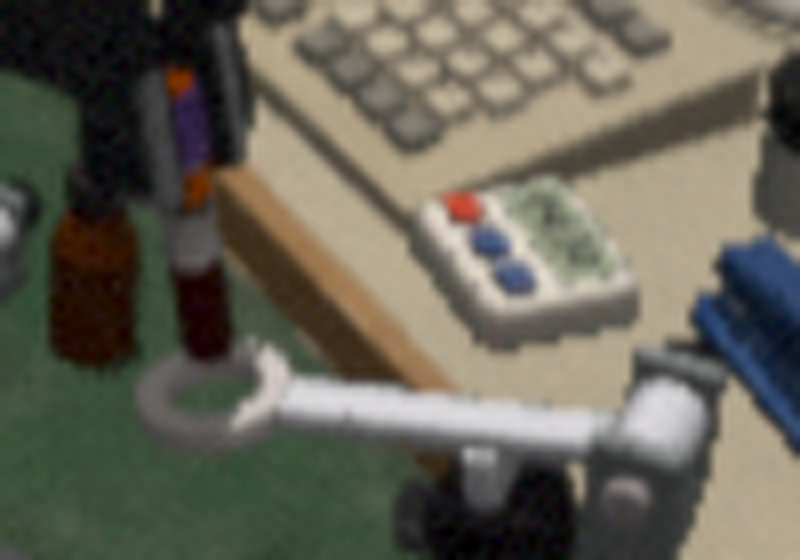

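The tube end at about (210,358) sits over the hole centre at (216,393) along the axis. I'll lower it slowly in two steps.

Call:
{"method": "play_rows", "body": {
  "targets": [
    {"delta_pos": [0.0005, -0.0005, -0.003], "delta_rot": [0, 0, 0], "claw": 8},
    {"delta_pos": [0.001, -0.001, -0.006], "delta_rot": [0, 0, 0], "claw": 8},
    {"delta_pos": [0.0013, -0.0016, -0.009], "delta_rot": [0, 0, 0], "claw": 8},
    {"delta_pos": [0.0017, -0.0022, -0.012], "delta_rot": [0, 0, 0], "claw": 8},
    {"delta_pos": [0.002, -0.0027, -0.015], "delta_rot": [0, 0, 0], "claw": 8},
    {"delta_pos": [0.0025, -0.0032, -0.018], "delta_rot": [0, 0, 0], "claw": 8},
    {"delta_pos": [0.0028, -0.0036, -0.02], "delta_rot": [0, 0, 0], "claw": 8},
    {"delta_pos": [0.0028, -0.0036, -0.02], "delta_rot": [0, 0, 0], "claw": 8}
  ]
}}

```text
time: 7.07
eef_pos: [0.4823, -0.2607, 0.2397]
tcp_rot: [0.407, 0.481, -0.444, 0.637]
contact_force: [0.0, -0.4, -0.2]
opening: 0.171
```

```bash
python3 chk.py pics/c5.png
```

```text
F [ 0.1651924  -0.40387708 -0.23567066] end in eyelet [-0.00010721  0.00013564 -0.00923821] end crop [[224. 422.]] eyelet crop [[218. 392.]]
tcp [ 0.4824 -0.2608  0.2401] tool x [ 0.1428 -0.174  -0.9743] y [0.9571 0.2749 0.0912] q [-0.66  -0.081  2.016 -0.06   0.986 -0.902] t 7.1167 open 0.1763864195685689
dpos [ 0.003  -0.0038 -0.0202] drot [ 0.0003  0.0001 -0.001 ]
```

View pics/c5.png

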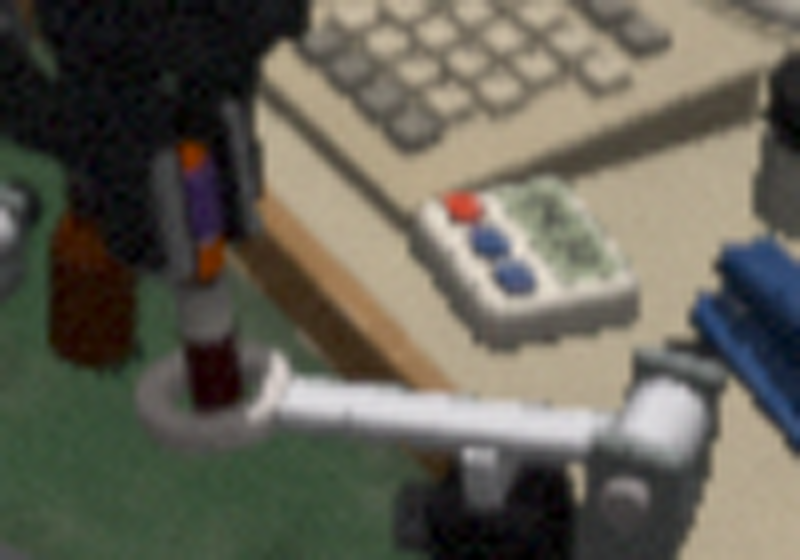

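The tube, at x 188 to 240, is inside the hole and roughly centred, with no contact force. I'll lower it the remaining 20 mm.

Call:
{"method": "play_rows", "body": {
  "targets": [
    {"delta_pos": [0.0005, -0.0005, -0.003], "delta_rot": [0, 0, 0], "claw": 8},
    {"delta_pos": [0.001, -0.001, -0.006], "delta_rot": [0, 0, 0], "claw": 8},
    {"delta_pos": [0.0013, -0.0016, -0.009], "delta_rot": [0, 0, 0], "claw": 8},
    {"delta_pos": [0.0018, -0.0022, -0.012], "delta_rot": [0, 0, 0], "claw": 8},
    {"delta_pos": [0.0022, -0.0028, -0.015], "delta_rot": [0, 0, 0], "claw": 8},
    {"delta_pos": [0.0027, -0.0034, -0.018], "delta_rot": [0, 0, 0], "claw": 8},
    {"delta_pos": [0.003, -0.0038, -0.02], "delta_rot": [0, 0, 0], "claw": 8},
    {"delta_pos": [0.003, -0.0038, -0.02], "delta_rot": [0, 0, 0], "claw": 8},
    {"delta_pos": [0.003, -0.0038, -0.02], "delta_rot": [0, 0, 0], "claw": 8},
    {"delta_pos": [0.003, -0.0038, -0.02], "delta_rot": [0, 0, 0], "claw": 8}
  ]
}}

```text
time: 7.95
eef_pos: [0.4855, -0.2646, 0.2202]
tcp_rot: [0.407, 0.481, -0.444, 0.637]
contact_force: [-0.7, -0.1, -0.7]
opening: 0.171
```

```bash
python3 chk.py pics/c6.png
```

```text
F [ 0.52242654 -0.05389792 -0.72935136] end in eyelet [ 3.04499833e-04  7.06293403e-05 -2.96249117e-02] end crop [[237. 489.]] eyelet crop [[218. 392.]]
tcp [ 0.4855 -0.2646  0.2203] tool x [ 0.1431 -0.1743 -0.9742] y [0.9571 0.275  0.0914] q [-0.662 -0.05   2.025 -0.061  0.946 -0.902] t 8.0 open 0.17249034192880527
dpos [-0.0001  0.0001 -0.0004] drot [ 0.0004  0.0002 -0.001 ]
```

View pics/c6.png

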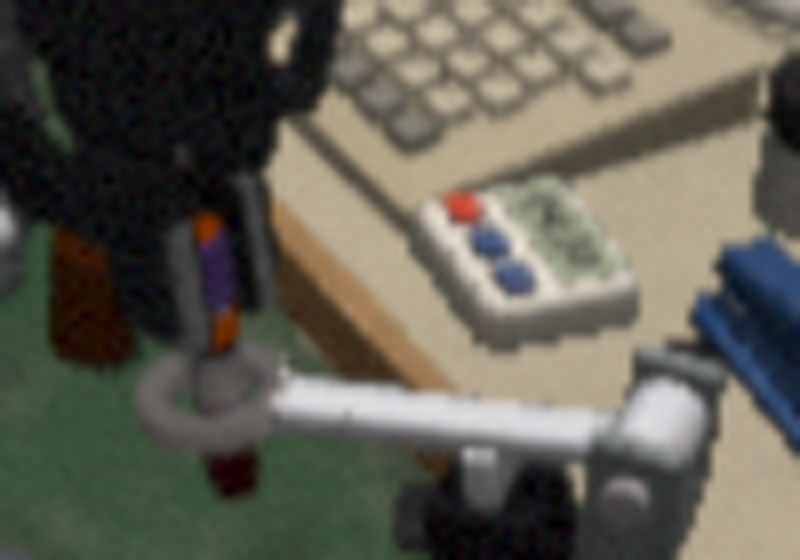

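The end, at (232,495), emerges below the ring level with the lens at (408,508). The ring hasn't moved, and the fingertips are about 17 mm above it by calculation. Handing in.

```bash
python3 -c "
from plant import ctrl
print(ctrl.get_state()['contact_force']);print(ctrl.sign_off())"
```

```text
[ 0.52242654 -0.05389792 -0.72935136]
the job is handed in; nothing more can be done
None
```

I took the orange-dot tube from the rack's -y end well, tilted it about 0.226 rad to match the eyelet, and lowered it through the large stand's ring. It is held there by the cap at 25 N. The job was handed in at about 8.0 s; sign-off gives no verdict.

**Position:** The last check puts the tube end 29.6 mm below the eyelet centre and within 0.5 mm of its axis. This uses the eyelet pose I estimated from the images. The tilt matches to better than 0.01 rad.

**Contact:** In the last picture the ring has not moved and the tube passes through the hole without visible contact. By calculation, the fingertips are about 17 mm above the ring. The wrist force read 0.5 to 0.7 N per axis, about the same as in free air. That noise is larger than the 0.15 N contact limit, so "no contact" rests on the geometry and the pictures.

**Limits of the checks:** Once the arm was over the stand it hid the ring from the top camera, so the last checks rest on the scene camera and the earlier two-camera fix. I did not look at the other tubes, bottle or eyepiece again after the lift.

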